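# Free the jammed citrus rack

## Task

The clementine and a lime have come down abreast and jammed the mouth of the sloping fruit rack. Gently nudge the clementine back up the slope into its own empty lane and on past the blue catch's spring pin until you feel it come up against the rubber pad, so that the catch holds it there and the three limes roll down into the rack's front channel. The fruit bruises easily and the rack is light, so feel for the pad rather than ramming anything; leave the other things on the worktop alone.

Things in the scene. Friction and masses are not known exactly. Their poses are not given: they have to be found in the camera images.
- rack: fixed wooden fruit rack, white floor 420 mm long that slopes 10 degrees. Level frame: origin on the worktop under the jam, x up-slope (horizontal), y left when looking up-slope. Floor top height = 0.045 + 0.176*x (m), x -0.197 to 0.212. Slippery varnished boards 32 mm high. Clementine (y +25 mm) and lime_a (y -23 mm) sit abreast near x = 0 in a chamber 98 mm wide, y -47 to +51 mm
- rack_neck (a point): centre, on the floor, of the 56 mm wide neck (rack y -28 to +28 mm), which ends uphill at x = -0.033. Downhill it runs on as the front channel. Uphill, two shoulders 42 degrees from the slope line widen to the chamber, from x = -0.01; the jammed fruit rests on them. There is room for closed fingertips in the neck, on the downhill side of the clementine
- rack_lane (a point): on the floor, mid-width, at the start of the clementine's empty lane: rack y +1 to +53 mm, from x = 0.03 up-slope, straight along rack x. A 2 mm divider at y = 0 parts it from the limes' lane (y -49 to -1 mm), which holds lime_b and lime_c
- rack_catch (a point): on the lane floor, middle of the span where the blue catch can be set. A 12 mm smooth steel spring pin stands 8 mm into the lane from its +y wall; beyond it a black pad crosses the lane, on a blue upright 48 mm high. The catch's setting is NOT measured: held, the clementine's centre is at rack x 0.065 to 0.155. Feel for it. Short of the pin the fruit rolls back down when let go
- rack_tray (a point): on the floor, in the middle of the front channel: 56 mm wide, from the neck down to a lip at rack x = -0.19, empty at first, just long enough for the three limes in a row
- clementine_center (a point): centre of the orange clementine, a 50 mm ball of about 75 g, loose. It bruises if pressed with more than 15 N. Pushing it past the catch's spring pin takes about 2 to 5 N, then the force drops and at once it meets the sprung pad, which gives 2 N per mm for 5 mm and then is hard
- lime_a_center (a point): centre of the green lime that is jammed beside the clementine, a 46 mm ball of about 60 g, loose; bruises over 15 N
- lime_b_center (a point): centre of the next green lime in the limes' lane, 46 mm, about 60 g, loose; bruises over 15 N
- lime_c_center (a point): centre of the last green lime in the limes' lane, 46 mm, about 60 g, loose; bruises over 15 N
- mug: blue mug, 80 mm across, 95 mm high, standing beside the rack on its left; origin under its centre; leave alone
- spice_jar: amber spice jar with a red cap, 44 mm across, 100 mm high, standing beside the rack on its right; origin under its centre; leave alone
- tumbler: green glass tumbler, 72 mm across, 110 mm high; origin under its centre; leave alone
- squeezer: white hand citrus squeezer, 124 mm across, 48 mm high; origin under its centre; leave alone
- wooden_spoon: wooden spoon lying on the worktop; leave alone
- soap: red bottle with a black cap, 60 mm across, 180 mm high; origin under its centre; leave alone

How it is judged:
By the outcome, as a careful person would: the job done as asked, in the order asked, and still so for the second after the job is handed in, with the robot touching nothing.
It also fails if it takes over 51 s, if anything falls off the work surface, if the arm or the gripper's body presses on something with over 40 N, if the wrist force passes 120 N, or if a joint passes its speed limit or range.

## Robot

A 6-joint arm with a two-finger parallel gripper is mounted at the origin on the work surface. World frame = base frame: x ahead of the robot, y to its left, z up, the work surface at z = 0. Lengths are in m, angles in rad, forces in N, time in s.
With the tool pointing down it reaches from about 0.375 to 0.925 m from the base axis. Payload 5.7 kg.
Tool frame: the origin (TCP) lies midway between the tips of the shut fingers; the grasp point (between the pads) lies robot.pinch_z behind it (robot.pinch_z is the distance from the TCP to the grasp point, in m); z points along the fingers, y is the line along which they close (so a half turn about z gives the same grasp; the last joint's range is limited). The gripper opens to 88 mm and grips with 3 to 60 N. Pads are 20 mm wide; open, the fingers measure 115 mm over their backs; the gripper's body (75 mm by 178 mm) begins 61 mm behind the grasp point.
Start: joints at [-1.378, 0.359, 1.51, -0, 1.272, -0.115], TCP at [0.182, -0.572, 0.223] pointing down, gripper open.
Joint ranges: [-2.97, 2.97], [-1.01, 2.36], [0.21, 2.38], [-0.96, 4.11], [0.2, 2.71], [-2.98, 2.98]. Speed limits (rad/s): [2.39, 2.39, 3.14, 3.14, 3.14, 3.14].

## Interface

Orientations are given as a 3x3 rotation matrix whose columns are the frame's x, y, z axes.
In Python, from rig import robot gives the robot as it stands. Calls block until the motion is done:
- robot.move_to(position, orientation): joint-space move of the TCP to a pose.
- robot.move_straight(position, orientation=None, feed=0.15, force_limit=None): straight line of the TCP; orientation=None keeps the orientation; feed is the mean speed in m/s. With force_limit (N) it stops when the force on the tool has changed by that much, and returns True; else False.
- robot.set_joints(angles): joint-space move.
- robot.move_gripper(opening): finger opening in m; the grip force is fixed at half the most; returns when the fingers have stopped.
- robot.pause(seconds).
- robot.solve_ik(position, orientation): joint angles nearest the present ones, or None.
- robot.capture(name): name is "scene" or "side" or "wrist"; returns the picture (400x640x3 uint8, red, green, blue); there is no depth.
- robot.camera_params(name): a dict with "fx", "fy", "cx", "cy" (pixels), "k1" (the pictures are not rectified: a ray, as slopes to the right and down, at radius r is drawn at 1 + k1 r^2 times it, then the intrinsics apply), "extrinsics" (4x4, takes a point from camera to world coordinates); the wrist camera has in their place "tool_from_camera" (4x4, takes a point from camera to tool coordinates, whose origin is the TCP and whose axes are the flange's). Camera axes: x right, y down, z forward; pixel columns grow to the right and rows downward; lengths in m; the calibration is good to about 2 mm. A picture is of the moment at which its call begins: read the wrist's pose just before it. camera_params takes no time and is no camera call.
A pose or a line that the arm cannot do raises robot.IKError and nothing moves.
- robot.hand_in(): hands the job in; it is judged then, once.
Trained networks look in the newest picture that a camera, given by its name, has taken for a name from the list of things; names that differ only in an ending like _2 or _b are one class to them, and where a whole thing is asked for, a point or a joint stands for the part that bears it (a point fixed in the world has none). Each returns a list of dicts, best first, with "score" (0 to 1); they miss things now and then, are a little off and sometimes report something else, mostly with a low value. They report only what shows in the picture. A call takes as long as a camera call.
- robot.find_in(camera, thing): "box" ([centre column, centre row, width, height] in pixels, round what is visible of it).
- robot.silhouettes(camera, thing): "pixels" (400x640 bool, what is visible of it) and "box" ([centre column, centre row, width, height] in pixels, round what is visible of it).
- robot.pinpoint(camera, thing): "at" ([column, row] in pixels: a listed point, or the origin of a listed thing).
Readings, each from a call of its own:
- robot.current_t(): time.
- robot.current_joint_pos(): joint angles.
- robot.current_joint_vel(): joint speeds.
- robot.current_effort(): joint torques, N m.
- robot.current_tcp_pos(): TCP position.
- robot.current_tool_rot(): TCP orientation.
- robot.current_force(): force on the tool from outside, world axes, zero at the start.
- robot.current_torque(): the same for the moment, N m.
- robot.current_opening(): finger opening in m.
- robot.current_grasp_force(): force on a finger pad.
Only numpy, scipy, OpenCV 4.12 (cv2) and the standard library are available. Lean on these libraries where they do the work, as an engineer would, in place of code of your own. Each camera call takes 0.05 s, during which the arm holds its last target. There are 200 camera calls.

## Working session

There is one attempt and no reset: what is moved stays moved. The work goes in short steps, each a Python script; the robot and the scene stay as the last script left them, time stands still between calls to the robot, and variables do not carry over. Pictures are saved under pics/ and viewed, at most 10 in all, crops included, and the job is handed in when it is done.

```bash
ls; mkdir -p pics
cat > h.py <<'E'
import numpy as np, cv2
from rig import robot
def cam(n):
    p=robot.camera_params(n)
    if n=='wrist':
        T=np.eye(4);T[:3,:3]=robot.current_tool_rot();T[:3,3]=robot.current_tcp_pos()
        return p,T@np.array(p['tool_from_camera'])
    return p,np.array(p['extrinsics'])
def ray(pT,uv):
    p,T=pT
    d=np.array([(uv[0]-p['cx'])/p['fx'],(uv[1]-p['cy'])/p['fy']]);s=d.copy()
    for _ in range(20): s=d/(1+p['k1']*(s@s))
    v=T[:3,:3]@np.array([s[0],s[1],1.]);return T[:3,3],v/np.linalg.norm(v)
def tri(rs):
    A=np.zeros((3,3));b=np.zeros(3)
    for o,d in rs:
        P=np.eye(3)-np.outer(d,d);A+=P;b+=P@o
    x=np.linalg.solve(A,b);return x,[float(np.linalg.norm((np.eye(3)-np.outer(d,d))@(x-o))) for o,d in rs]
def proj(pT,X):
    p,T=pT;c=T[:3,:3].T@(np.asarray(X)-T[:3,3]);s=c[:2]/c[2];s=s*(1+p['k1']*(s@s))
    return [float(s[0]*p['fx']+p['cx']),float(s[1]*p['fy']+p['cy'])]
def save(n,im): cv2.imwrite(f'pics/{n}.png',im[:,:,::-1])
E
python3 - <<'E'
from h import *
C={}
ims=[]
for n in ['scene','side']:
    C[n]=cam(n);im=robot.capture(n);save(n,im)
things=['rack','rack_neck','rack_lane','rack_catch','rack_tray','clementine_center','lime_a_center']
for t in things:
    R={}
    for n in C:
        R[n]=[(np.round(a['at'],1).tolist(),round(float(a['score']),2)) for a in robot.pinpoint(n,t)[:3]]
    print(t,R)
    if all(R.values()):
        x,e=tri([ray(C[n],R[n][0][0]) for n in C]);print('   ',x.round(4),np.round(e,4))
for n in C: print(n,C[n][1].round(3).tolist(),C[n][0]['fx'])
print(robot.pinch_z,robot.current_t())
E
```

```text
pics
rack {'scene': [([326.1, 217.4], 0.68)], 'side': [([330.7, 236.2], 0.74), ([307.5, 202.9], 0.62)]}
    [0.4671 0.0688 0.0038] [0.0002 0.0002]
rack_neck {'scene': [([321.5, 202.9], 0.81)], 'side': [([340.0, 228.2], 0.63)]}
    [0.4401 0.067  0.038 ] [0.0005 0.0005]
rack_lane {'scene': [([341.5, 204.9], 0.82)], 'side': [([318.0, 227.6], 0.93), ([366.3, 231.6], 0.69)]}
    [0.496  0.1041 0.0529] [0.0004 0.0004]
rack_catch {'scene': [([362.7, 211.0], 0.6)], 'side': [([289.2, 225.9], 0.81)]}
    [0.5693 0.1341 0.0651] [0.0034 0.0034]
rack_tray {'scene': [([304.3, 195.2], 0.57)], 'side': [([365.5, 231.2], 0.66)]}
    [0.3669 0.0431 0.0292] [0.0029 0.0029]
clementine_center {'scene': [([332.8, 191.2], 0.71)], 'side': [([331.6, 220.5], 0.59), ([338.8, 226.7], 0.46)]}
    [0.4588 0.0948 0.0796] [0.0008 0.0008]
lime_a_center {'scene': [([320.6, 196.4], 0.45)], 'side': [([332.7, 214.8], 0.61)]}
    [0.4649 0.0561 0.0743] [0.0023 0.0023]
scene [[0.386, 0.471, -0.794, 1.345], [0.922, -0.22, 0.318, -0.301], [-0.025, -0.854, -0.519, 0.632], [0.0, 0.0, 0.0, 1.0]] 396.22609240957496
side [[-0.956, -0.159, 0.246, 0.232], [-0.293, 0.486, -0.824, 0.975], [0.012, -0.859, -0.511, 0.702], [0.0, 0.0, 0.0, 1.0]] 390.0892949238144
0.0187 0.8
```

View pics/scene.png

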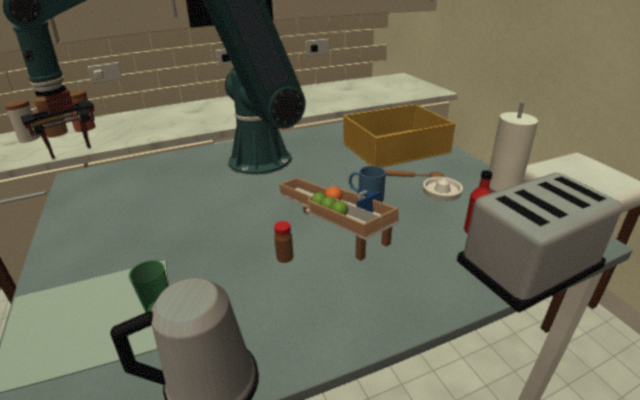

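View pics/side.png

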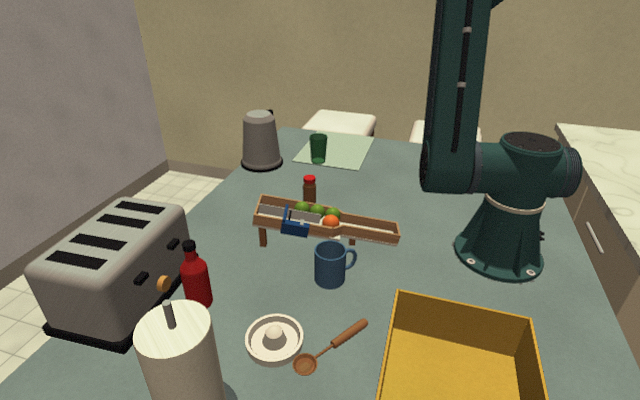

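The rack runs away from the robot at roughly 27° yaw. The clementine is at scene (333,191) / side (331,221), and the networks' points agree with the picture. Next I'll fit the rack frame and look from the wrist.

```bash
cat >> h.py <<'E'
def fl(x): return 0.045+0.176*x
LOC={'rack':(0,0,0),'rack_neck':(-.04,0,fl(-.04)),'rack_lane':(.03,.027,fl(.03)),'rack_catch':(.11,.027,fl(.11)),'rack_tray':(-.115,0,fl(-.115)),'clementine_center':(0,.025,.0704),'lime_a_center':(0,-.023,.0684)}
def w(P,l):
    x0,y0,a=P;c,s=np.cos(a),np.sin(a);return np.array([x0+c*l[0]-s*l[1],y0+s*l[0]+c*l[1],l[2]])
def tool(a,sgn=1):
    y=sgn*np.array([np.cos(a),np.sin(a),0]);z=np.array([0,0,-1.]);return np.column_stack([np.cross(y,z),y,z])
E
python3 - <<'E'
from h import *
from scipy.optimize import least_squares
obs={'rack':(.4671,.0688,.0038),'rack_neck':(.4401,.067,.038),'rack_lane':(.496,.1041,.0529),'rack_catch':(.5693,.1341,.0651),'rack_tray':(.3669,.0431,.0292),'clementine_center':(.4588,.0948,.0796),'lime_a_center':(.4649,.0561,.0743)}
f=lambda P:np.concatenate([(w(P,LOC[k])-np.array(o))[:2] for k,o in obs.items()])
r=least_squares(f,[.467,.069,.47],loss='soft_l1',f_scale=.005);P=r.x;print(P.round(4),(r.fun.reshape(-1,2)*1000).round(1).tolist() if len(r.fun)==14 else '')
for sg in (1,-1):
    q=robot.solve_ik(w(P,(-.03,.01,.26)),tool(P[2],sg));print(sg,None if q is None else np.round(q,2))
robot.move_gripper(0.0)
c=[(sg,robot.solve_ik(w(P,(-.03,.01,.26)),tool(P[2],sg))) for sg in (1,-1)]
sg=min([k for k in c if k[1] is not None],key=lambda k:abs(k[1][5]))[0];print('sg',sg)
robot.move_to(w(P,(-.03,.01,.26)),tool(P[2],sg))
C=cam('wrist');im=robot.capture('wrist')
for k in LOC:
    uv=[int(v) for v in proj(C,w(P,LOC[k]))]
    d=robot.pinpoint('wrist',k)
    print(k,uv,[(np.round(a['at'],1).tolist(),round(float(a['score']),2)) for a in d[:3]])
save('wrist1',im);print(robot.current_t(),robot.current_tcp_pos(),robot.current_force())
E
```

```text
[0.4711 0.0743 0.2857] [[4.0, 5.5], [-7.4, -4.0], [-3.8, 4.5], [-0.3, -2.9], [-6.2, -1.2], [5.2, 3.5], [12.6, -3.9]]
1 [ 0.01  0.1   1.77 -0.    1.28 -0.27]
-1 [ 0.01  0.1   1.77 -0.    1.28  2.87]
sg 1
rack [344, 178] [([344.6, 181.6], 0.82), ([443.3, 173.2], 0.61)]
rack_neck [316, 183] [([325.4, 184.3], 0.6)]
rack_lane [372, 163] [([372.1, 170.1], 0.86)]
rack_catch [440, 165] [([439.4, 172.0], 0.55)]
rack_tray [260, 181] [([264.7, 184.9], 0.58)]
clementine_center [349, 167] [([347.5, 171.0], 0.6)]
lime_a_center [348, 206] [([338.8, 211.7], 0.91)]
5.0167 [0.43950901 0.07524527 0.25997358] [ 1.10913932  0.85722312 -0.43188302]
```

View pics/wrist1.png

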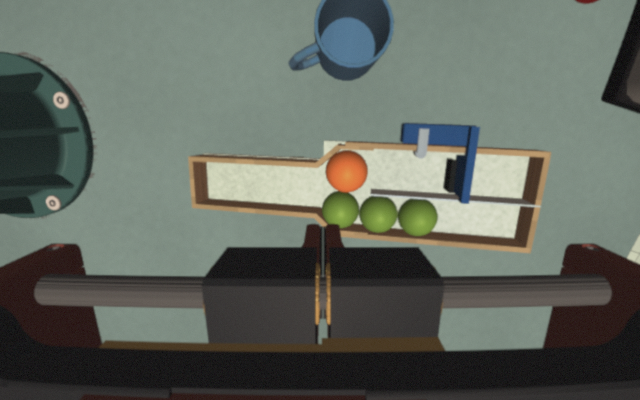

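The wrist view shows the clementine at (347,171), limes at (340,210), (378,214) and (417,217), the divider starting at (371,190), and the blue catch with its pin at (421,143) and pad at (457,172). I'll zoom in to refine the pose.

Run:
```python
import cv2
im=cv2.imread('pics/wrist1.png')[120:265,180:560]
cv2.imwrite('pics/crop1.png',cv2.resize(im,None,fx=2.1,fy=2.1,interpolation=cv2.INTER_CUBIC))
```

```text
(no output)
```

View pics/crop1.png

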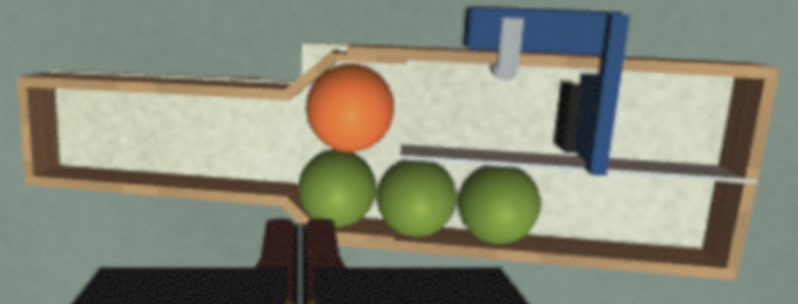

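Run:
```python
from h import *
p,T=cam('wrist')
for k in ['clementine_center','lime_a_center']:
    for s in robot.silhouettes('wrist',k)[:4]:
        m=s['pixels'].astype('uint8');c,r=cv2.minEnclosingCircle(cv2.findNonZero(m));print(k,round(float(s['score']),2),np.round(c,1),round(r,1),int(m.sum()))
```

```text
clementine_center 0.71 [346.1 170.4] 21.8 1445
clementine_center 0.69 [378.2 213.2] 19.2 1117
lime_a_center 0.97 [340.3 209. ] 18.6 1043
```

```bash
cat > fit.py <<'E'
from h import *
from scipy.optimize import least_squares
C=cam('wrist')
px=lambda u,v:(180+u/2.1,120+v/2.1)
# (crop px, height over floor, local x or None, local y or None)
O=[((290,97),.032,-.033,.028),((285,198),.032,-.033,-.028),((70,89),.032,None,.028),((402,147),0,.03,.001),((575,158),0,None,.001),
((680,70),.032,None,.053),((410,63),.032,None,.053),((350,107),.0254,0.0,.0255),((337,188),.0234,None,-.023),((417,199),.0234,None,-.0255),((500,204),.0234,None,-.0255),((57,165),0,-.19,None)]
def loc(P,uv,h):
    o,d=ray(C,px(*uv));c,s=np.cos(P[2]),np.sin(P[2]);R=np.array([[c,s],[-s,c]])
    ol=np.append(R@(o[:2]-P[:2]),o[2]);dl=np.append(R@d[:2],d[2])
    t=(.045+h+.176*ol[0]-ol[2])/(dl[2]-.176*dl[0]);return ol+t*dl
def f(P):
    r=[]
    for uv,h,x,y in O:
        l=loc(P,uv,h)
        r+=[l[0]-x if x is not None else 0,l[1]-y if y is not None else 0]
    return np.array(r)
r=least_squares(f,[.471,.074,.3],loss='soft_l1',f_scale=.003);P=r.x
print(P.round(4),np.degrees(P[2]));print((f(P).reshape(-1,2)*1000).round(1).tolist())
for n,uv,h in [('clem',(350,107),.0254),('a',(337,188),.0234),('b',(417,199),.0234),('c',(500,204),.0234),('pinbase?',(507,75),.025),('pad left',(563,115),.025),('tip',(300,225),.1)]: print(n,loc(P,uv,h).round(4))
np.save('P.npy',P)
E
python3 fit.py
```

```text
[0.468  0.0692 0.2553] 14.62699525964789
[[-0.7, 2.2], [-2.0, -0.7], [0.0, 0.1], [4.2, -1.6], [0.0, -1.4], [0.0, 2.1], [0.0, -1.1], [0.1, -0.0], [0.0, 0.3], [0.0, -0.1], [0.0, 0.7], [-0.1, 0.0]]
clem [0.0001 0.0255 0.0704]
a [-0.0049 -0.0227  0.0675]
b [ 0.0407 -0.0256  0.0756]
c [ 0.0863 -0.0248  0.0836]
pinbase? [0.0821 0.0475 0.0844]
pad left [0.1129 0.0278 0.0899]
tip [-0.0266 -0.0207  0.1403]
```

Fit residuals are 2–4 mm and lime spacing comes out at 45.6 mm, as it should. Now I'll descend into the neck below the clementine and check.

Run:
```python
from h import *
P=np.load('P.npy');R=tool(P[2])
robot.move_to(w(P,(-.047,.011,.14)),R)
robot.pause(.2);print(robot.current_force())
hit=robot.move_straight(w(P,(-.047,.011,fl(-.047)+.016)),R,feed=.05,force_limit=3)
print(hit,robot.current_tcp_pos(),robot.current_force(),robot.current_opening(),robot.current_t())
im=robot.capture('wrist')
cv2.imwrite('pics/w2.png',im[:,:,::-1])
```

```text
[ 0.19331518  0.00686389 -0.13418618]
False [0.41996701 0.06793472 0.05294711] [ 0.1216588  -0.91014909 -0.84950941] 0.00045611967428677724 7.7667
```

View pics/w2.png

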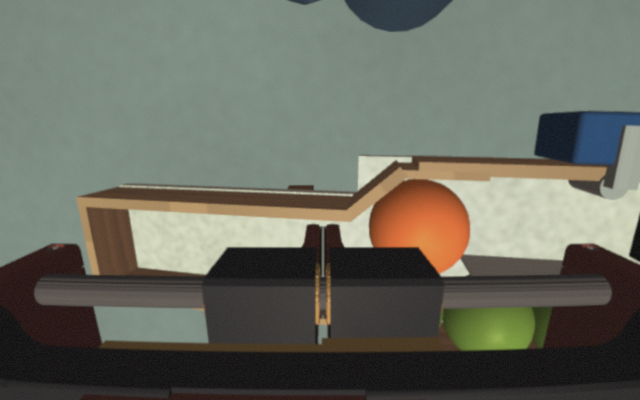

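Fingers are in the neck with the clementine (420,228) about 14 mm ahead and the walls clear. Now the gentle push, logging the force along the slope.

```bash
cat >> h.py <<'E'
def fx(P,n=8):
    u=np.array([np.cos(P[2]),np.sin(P[2])]);v=np.array([-u[1],u[0]]);F=[]
    for _ in range(n): F.append(robot.current_force())
    F=np.mean(F,0);return np.array([-F[:2]@u,F[:2]@v,F[2]])
def lx(P):
    t=robot.current_tcp_pos();d=t[:2]-P[:2];c,s=np.cos(P[2]),np.sin(P[2]);return c*d[0]+s*d[1],-s*d[0]+c*d[1]
E
python3 - <<'E'
from h import *
P=np.load('P.npy');R=tool(P[2])
robot.pause(.2);b=fx(P);print('base',b.round(2), [fx(P,1).round(2).tolist() for _ in range(3)])
for x,y in [(-.038,.012),(-.03,.013),(-.022,.015),(-.014,.018),(-.006,.021),(.002,.023),(.010,.024),(.018,.024),(.026,.024),(.034,.024)]:
    h=robot.move_straight(w(P,(x,y,fl(x)+.016)),R,feed=.025,force_limit=3.5)
    print(np.round(lx(P),4),h,(fx(P)-b).round(2))
    if h: break
print(robot.current_t());save('w3',robot.capture('wrist'));save('side3',robot.capture('side'))
E
```

```text
base [-0.08 -0.45 -0.36] [[-0.08, -0.45, -0.36], [-0.08, -0.45, -0.36], [-0.08, -0.45, -0.36]]
[-0.0379  0.012 ] False [0.61 0.12 0.04]
[-0.0298  0.013 ] False [ 0.08  0.58 -0.48]
[-0.0217  0.0151] False [-0.03  1.53  1.3 ]
[-0.0136  0.0181] False [-0.74  1.66  0.01]
[-0.0056  0.0211] False [-0.12  1.74 -0.44]
[0.0023 0.023 ] False [-0.34  0.06  0.28]
[0.0103 0.024 ] False [-0.41  0.26 -0.65]
[0.0183 0.0239] False [0.14 0.05 0.62]
[0.0263 0.024 ] False [-0.12  0.66 -0.08]
[0.0342 0.024 ] False [1.21 0.53 0.96]
12.875
```

View pics/w3.png

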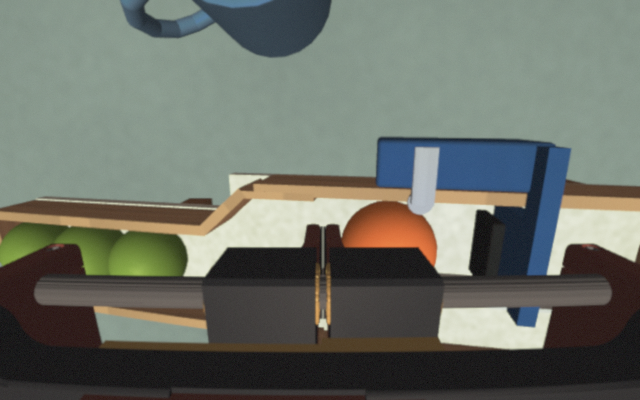

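The limes have already rolled into the front channel, and the clementine (390,243) is just reaching the pin (424,190). The pad is at (485,245). Next I'll use 1 mm steps with averaged force.

Run:
```python
from h import *
P=np.load('P.npy');R=tool(P[2]);b=-.15
x=.0342
for i in range(45):
    x+=.001
    h=robot.move_straight(w(P,(x,.024,fl(x)+.016)),R,feed=.01,force_limit=6)
    F=[]
    for _ in range(5): robot.pause(.03);F.append(fx(P,1)[0]-b)
    f=np.mean(F);print(round(lx(P)[0],4),h,round(f,2),round(np.std(F),2))
    if f>6.2 or h: break
print(robot.current_t())
```

```text
0.0349 False 2.32 0.57
0.0363 False 2.44 0.27
0.0374 False 1.81 0.81
0.0383 False 2.44 0.29
0.0393 False 1.94 0.35
0.0403 False 2.01 0.62
0.0413 False 1.53 0.29
0.0423 False 1.57 0.51
0.0433 False 1.87 0.06
0.0443 False 1.7 0.41
0.0453 False 1.7 0.46
0.0463 False 1.27 0.4
0.0473 False 1.85 0.36
0.0483 False 1.65 0.57
0.0493 False 1.0 0.64
0.0503 False 1.28 0.42
0.0513 False 0.91 0.4
0.0523 False 1.13 0.47
0.0533 False 0.98 0.24
0.0543 False 1.17 0.36
0.0553 False 0.63 0.23
0.056 False 1.58 0.4
0.0566 False 3.96 0.38
0.0575 False 5.39 0.48
0.058 False 6.04 0.65
0.0585 False 6.79 0.29
23.8333
```

The pin force (about 2.4 N) decayed away, then the pad's rise of about 2 N/mm appeared. I'll back off gently and see whether the catch holds.

Run:
```python
from h import *
P=np.load('P.npy');R=tool(P[2]);x=lx(P)[0]
robot.move_straight(w(P,(x-.012,.024,fl(x)+.016)),R,feed=.02)
robot.pause(.5);print((fx(P)).round(2));save('w4',robot.capture('wrist'))
robot.move_straight(w(P,(x-.014,.024,fl(x)+.10)),R,feed=.06)
robot.move_straight(w(P,(x-.014,.024,.26)),R,feed=.2)
robot.pause(.3)
C=cam('wrist');im=robot.capture('wrist');save('w5',im)
for s in robot.silhouettes('wrist','clementine_center')[:2]:
    m=s['pixels'].astype('uint8');c,r=cv2.minEnclosingCircle(cv2.findNonZero(m))
    o,d=ray(C,c);t=(.087-o[2])/d[2];q=(o+t*d)[:2]-P[:2];cc,ss=np.cos(P[2]),np.sin(P[2])
    print(round(float(s['score']),2),np.round(c,1),round(r,1),(cc*q[0]+ss*q[1]).round(4),(-ss*q[0]+cc*q[1]).round(4))
print(robot.current_t())
```

```text
[ 0.45 -0.68 -0.62]
0.72 [363.2 181.6] 22.2 0.0875 0.0262
27.8417
```

View pics/w5.png

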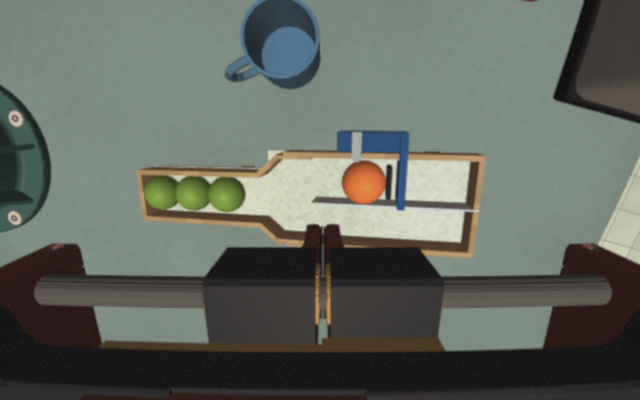

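The clementine is held at (363,182), against the pad and past the pin. The three limes lie in a row in the front channel at (162,193), (193,193) and (227,194), and the gripper is clear.

```bash
python3 -c "
from rig import robot
print(robot.hand_in(),robot.current_t())"
```

```text
the job is handed in; nothing more can be done
the job is handed in; nothing more can be done
```

The clementine is past the spring pin and held by the catch against the pad (peak push about 7 N), the three limes lie in the front channel, and I handed the job in at about 28 s with the gripper clear.

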